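# Turn the sample book to the next panel and point out the green finish

## Task

The lime-green wall finish is on the next panel of the sample binder. With a fingertip under its orange tab, push the top panel (and only that one) up and over the rings so that it lies flat on the left-hand pile, without flinging it; then touch the lime-green chip that this uncovers and take the hand away. Do not pinch or grip anything, press only gently, and leave the tin, the tape roll and the brush where they are.

Things in the scene. Friction and masses are not known exactly. Their poses are not given: they have to be found in the camera images.
- binder: Black ring binder lying open, fixed, 310 mm along the spine (x, pointing away from the robot), 502 mm across (y, to the left-hand pile). Origin: on the bench under the middle of the spine. Covers 3 mm thick. A pile of white and grey panels lies on each side, 28 to 205 mm from the spine, 270 mm along it, left pile's top 41 mm above the bench. Each panel has one tab on its outer edge, staggered.
- ring_mid (a point): Centre of the middle one of three upright steel rings (radius 36 mm, at binder x = -95, 0, 95 mm), 45 mm above the bench; ring tops are at 83 mm. All panels turn about the line through the ring centres, along the binder's x.
- panel_tab (a point): Middle of the top panel's orange tab, half-way through its 3 mm; turns with the panel. 44 mm wide along the spine (middle at binder x = 35), 205 to 235 mm from the spine: 30 mm beyond the panels' edge. At the start it lies on the right (binder -y), underside 43.5 mm above the bench with only the 3 mm cover below: a fingertip of tilted fingers goes under it from the right.
- top_panel (a joint): Turn of the top panel about the ring centres, rad: 0 flat on the right-hand pile (start), 1.57 upright, 3.14 flat on the left-hand pile. Rigid, 3 mm thick, 270 mm along the spine, 28 to 205 mm from it plus the tab, 0.13 to 0.25 kg, six blue and grey chips on it. It swings freely with light drag: past upright it sinks to the left by itself in a few seconds; before upright it sinks back.
- second_panel (a joint): The same for the panel just beneath (blue tab, 70 mm nearer the robot's end of the spine than the orange one and 5.5 mm lower): it must stay flat on the right, at 0. Its face, once uncovered, lies 41 mm above the bench.
- green_chip (a point): Lime-green chip, 65 mm along the spine x 55 mm across x 2 mm, stuck on the second panel, hidden under the top panel at the start. Point: middle of its top face; axes as the binder's while that panel lies on the right. It sits at binder x = 85, y = -160 mm, its top 43 mm above the bench. Rigid, does not give. The nearest other chips begin 20 mm from it.
- tin_mid (a point): Bystander: small paint tin, 74 mm across, 85 mm tall, standing 60 to 80 mm beyond the binder's far end, to the left or the right; point at its centre, half-way up.
- tape_mid (a point): Bystander: roll of blue masking tape lying flat, 104 mm across, 24 mm high, on the other side of the binder's far end; point at its centre, half-way up.
- brush_grip (a point): Bystander: paint brush, 200 mm long, lying to the left of the binder, roughly along it; point on its handle.

How it is judged:
By the outcome, as a careful person would: the job done as asked, in the order asked, and still so for the second after the job is handed in, with the robot touching nothing.
It also fails if it takes over 48 s, if anything falls off the work surface, if the arm or the gripper's body presses on something with over 40 N, if the wrist force passes 120 N, or if a joint passes its speed limit or range.

## Robot

A 6-joint arm with a two-finger parallel gripper is mounted at the origin on the work surface. World frame = base frame: x ahead of the robot, y to its left, z up, the work surface at z = 0. Lengths are in m, angles in degrees, forces in N, time in s.
With the tool pointing down it reaches from about 0.25 to 0.725 m from the base axis. Payload 9.7 kg.
Tool frame: the origin (TCP) lies at the very end of the fingers, on their centre line; the grasp point (between the pads) lies 19 mm behind it; z points along the fingers, y is the line along which they close (so a half turn about z gives the same grasp; the last joint's range is limited). The gripper opens to 85 mm and grips with 20 to 120 N. Pads are 22 mm wide; open, the fingers measure 114 mm over their backs; the gripper's body (76 mm by 85 mm) begins 54 mm behind the grasp point. The pads swing forward as they close: fully open they stand 13 mm farther back than shut.
Start: joints at [74.141, 4.979, 10.078, 95.1, 0, 90], TCP at [0.15, 0.529, 0.196] pointing down, gripper open.
Joint ranges: [-179.16, 179.16], [-48.56, 103.87], [-65.8, 70.77], [-126.05, 130.52], [-82.76, 87.17], [-180, 180]. Speed limits (degrees/s): [127.2, 127.2, 147.25, 180, 180, 180].

## Interface

Orientations are given as [roll, pitch, yaw] about the fixed x, y, z axes, in that order (R = Rz(yaw) Ry(pitch) Rx(roll)).
In Python, from workcell import telemetry, optics, workorder gives the robot as it stands.
- The arm moves only by the shell command python3 -m handwheel 'ROWS' [FORCE]. ROWS is JSON, a list of rows, each an object of numbers: "tx", "ty", "tz": the shift along the tool's x, y, z in m; "ax", "ay", "az": the turn, a rotation vector about the tool's x, y, z in degrees; "jaw": the gripper command: -1 is shut, 1 is fully open, values between are in proportion. A call has exactly 10 rows; each row shifts and turns the commanded pose from where the row before left it, along the tool's axes as they then stand; what a row does not reach is not made up. A row lasts 1/8 s, in which the tool goes at most 62.5 mm and 10.7 degrees, less where a joint would pass 70% of its speed; a pose out of reach is approached as far as the arm can. A call is refused whole if a number of a shift passes 0.0625 or a number of a turn 10.7, either way. A call with a gripper value outside its range is refused whole. The fingers move at their own pace and stop on an object; FORCE is the grip in N (left out, the last holds). Time passes only in rows, so rows that do not move let the fingers close, or fill a call up. It gives the time, the measured TCP pose, the force, the opening and the grip force at its end, in the units of the state.
- telemetry.get_obs(): the state, without advancing time (a new reading comes with each control period).
- optics.camera(name): name is "scene" or "side" or "wrist"; returns a dict with "color" (480x640x3 uint8, red, green, blue), "K" (3x3 intrinsics, pixels), "extrinsics" (4x4, takes a point from camera to world coordinates); the wrist camera has in their place "mount" (4x4, takes a point from camera to tool coordinates, whose origin is the TCP and whose axes are the flange's). Camera axes: x right, y down, z forward; pixel columns grow to the right and rows downward; lengths in m; the calibration is good to about 2 mm. A picture is of the moment at which its call begins: read the wrist's pose just before it. There is no depth.
- workorder.job_done(): hands the job in; it is judged then, once.
The state is a dict: "time": time; "q": joint angles; "qd": joint speeds; "joint_efforts": joint torques, N m; "ee_pos": TCP position; "tcp_rot": TCP orientation; "wrist_force": force on the tool from outside, world axes, zero at the start; "torque": the same for the moment, N m; "opening": finger opening in m; "grasp_force": force on a finger pad.
Only numpy, scipy, OpenCV 4.12 (cv2) and the standard library are available. Lean on these libraries where they do the work, as an engineer would, in place of code of your own. Each camera call takes 0.05 s, during which the arm holds its last target. There are 200 camera calls.

## Working session

There is one attempt and no reset: what is moved stays moved. The work goes in short steps, Python scripts to look and compute and a shell command to move; the robot and the scene stay as the last step left them, time stands still between calls to the robot, and variables do not carry over. Pictures are saved under pics/ and viewed, at most 10 in all, crops included, and the job is handed in when it is done.

```bash
mkdir -p pics; ls
python3 - <<'E'
from workcell import telemetry, optics
import cv2,numpy as np
print(telemetry.get_obs())
for n in("scene","side"):
    c=optics.camera(n);cv2.imwrite(f"pics/{n}0.png",c["color"][:,:,::-1]);np.savez(f"{n}0.npz",**c);print(n,c["K"].tolist(),c["extrinsics"].round(4).tolist())
E
```

```text
pics
{'time': 0.0, 'q': array([ 7.41417536e+01,  5.01071277e+00,  1.00332838e+01,  9.51000182e+01,
       -6.99188246e-04,  8.99996385e+01]), 'qd': array([-0.00317698, -0.03333334,  0.05252592, -0.17057048, -0.04515018,
       -0.0154708 ]), 'joint_efforts': array([-5.73325397e-04, -5.20393538e+01,  4.64796746e+01,  1.65373221e-02,
        3.80265794e-05, -8.77839284e-06]), 'ee_pos': array([0.15021726, 0.52878977, 0.19577634]), 'tcp_rot': array([-1.79922553e+02,  6.98698944e-04,  1.64142116e+02]), 'wrist_force': array([-0.48081047, -0.98614475, -0.53621962]), 'torque': array([ 0.03973547, -0.01645389, -0.05710467]), 'grasp_force': 0.0, 'opening': 0.08558719118530973}
scene [[548.4650217886009, 0.0, 320.9957292306115], [0.0, 548.4650217886009, 237.8292083329268], [0.0, 0.0, 1.0]] [[-0.1047, 0.6429, -0.7588, 1.4779], [0.9943, 0.0827, -0.0671, 0.2198], [0.0197, -0.7615, -0.6479, 0.8668], [0.0, 0.0, 0.0, 1.0]]
side [[440.0104656660132, 0.0, 318.0742079174449], [0.0, 440.0104656660132, 241.76295001454696], [0.0, 0.0, 1.0]] [[0.8991, -0.2562, 0.3549, 0.259], [-0.4371, -0.5678, 0.6976, -0.4444], [0.0228, -0.7823, -0.6225, 0.5972], [0.0, 0.0, 0.0, 1.0]]
```

View pics/scene0.png

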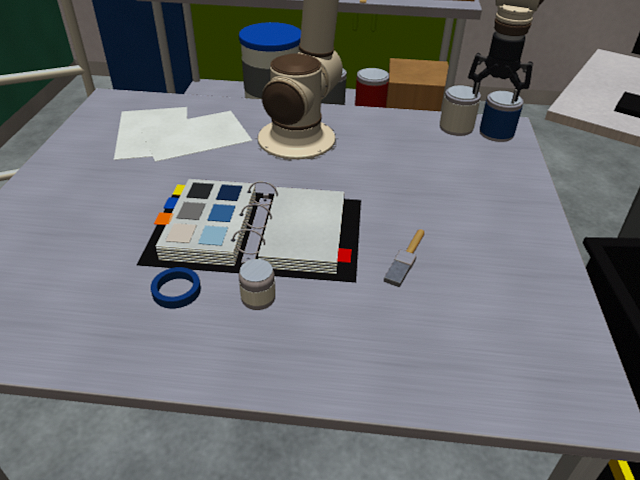

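View pics/side0.png

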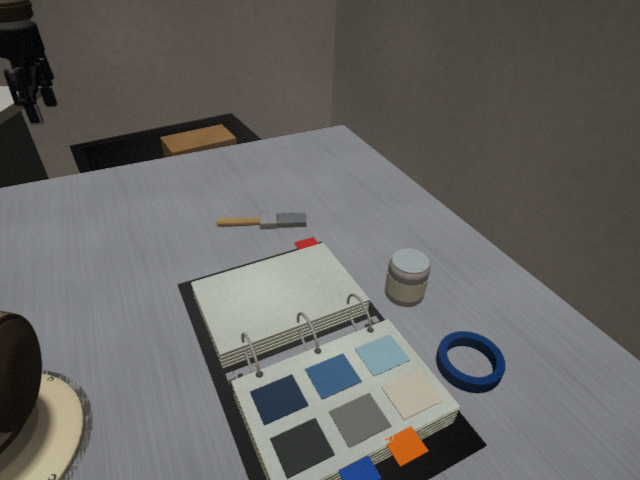

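The scene view has the orange tab at (163,218), chips from (230,193) to (181,233), the red left tab at (344,256), the tin at (257,283), the tape at (176,287) and the brush at (405,258). The side view has the orange tab at (407,446), six chips, ring tops near (245,337), (302,317) and (352,297), the tin at (407,278) and the tape at (470,362).

```bash
cat > h.py <<'E'
import numpy as np,cv2
def ray(c,p,z):
    d=c["extrinsics"][:3,:3]@np.linalg.solve(c["K"],[p[0],p[1],1.]);o=c["extrinsics"][:3,3]
    return o+d*(z-o[2])/d[2]
def blob(img,seed,t=14):
    m=np.zeros((482,642),np.uint8)
    cv2.floodFill(img.copy(),m,seed,0,(t,)*3,(t,)*3,4|(255<<8)|cv2.FLOODFILL_MASK_ONLY|cv2.FLOODFILL_FIXED_RANGE)
    m=m[1:-1,1:-1];ys,xs=np.nonzero(m);return m,np.array([xs.mean(),ys.mean()]),len(xs)
def outline(c,m,z):
    k=max(cv2.findContours(m,cv2.RETR_EXTERNAL,cv2.CHAIN_APPROX_NONE)[0],key=cv2.contourArea)[:,0]
    w=np.array([ray(c,p,z)[:2] for p in k]);r=cv2.minAreaRect((w*1000).astype(np.float32));return r
E
python3 - <<'E'
from h import *
S={"side":dict(lb=(382,354),mb=(333,376),nv=(279,399),be=(412,394),gr=(360,419),bk=(302,447),OR=(412,450),red=(306,243)),
"scene":dict(lb=(212,236),mb=(222,213),nv=(230,193),be=(181,233),gr=(191,211),bk=(200,190),OR=(162,218),red=(344,256))}
for n in S:
    c=dict(np.load(n+"0.npz"))
    for k,s in S[n].items():
        m,p,a=blob(c["color"],s,25 if k not in("OR","red") else 50)
        r=outline(c,m,.0485 if k not in("OR","red") else .0465 if k=="OR" else .03)
        print(n,k,a,p.round(1),np.round(r[0],1),np.round(r[1],1),round(r[2],1))
c=dict(np.load("side0.npz"))
for p in[(245,334),(301,314),(352,295)]:print("ringtop",ray(c,p,.081))
E
```

```text
side lb 1291 [381.4 354.4] [ 539.7 -116. ] [66.6 56.6] 1.1
side mb 1418 [332.3 375.9] [ 454.7 -117.9] [63.9 54.4] 1.0
side nv 1644 [278.2 399.2] [ 369.9 -119.3] [63.8 54.4] 0.9
side be 12293 [348.2 399.4] [ 455.1 -150.7] [269.6 178.3] 0.9
side gr 1901 [359.2 419.7] [ 456.3 -193. ] [65.2 55.6] 1.0
side bk 2178 [301.3 447.6] [ 371.2 -194.2] [64.2 54.4] 0.8
side OR 925 [406.1 445.9] [ 492.5 -248.7] [44.3 36.4] 1.0
side red 169 [305.8 242.6] [557.9 199.3] [44.6 25.5] 1.0
scene lb 414 [212.8 234.8] [ 540.2 -113.2] [62.5 55.6] 0.7
scene mb 333 [221.1 212.6] [ 456.9 -114.8] [52.5 62.5] 90.0
scene nv 292 [228.8 192.4] [ 372.4 -115.7] [63.1 51.9] 0.0
scene be 2489 [203.  219.7] [ 457.9 -144.4] [268.5 175.4] 0.8
scene gr 363 [190.7 210.5] [ 457.9 -189.5] [54.6 65.9] 89.9
scene bk 297 [199.8 190.5] [ 373.8 -190.7] [63.1 52.4] 0.6
scene OR 147 [162.8 218.2] [ 494.2 -247.7] [42.4 32.8] 6.2
scene red 166 [344.2 254.8] [550.  191.5] [43.5 29.4] 0.2
ringtop [ 0.35818846 -0.01914343  0.081     ]
ringtop [ 0.44982057 -0.01786164  0.081     ]
ringtop [ 0.54270835 -0.01500763  0.081     ]
```

```bash
R='{"tx":-0.028,"ty":-0.0357,"tz":-0.0027,"jaw":-1}'; true
python3 -m handwheel '[{"tx":-0.028,"ty":-0.0357,"tz":-0.005,"jaw":-1},{"tx":-0.028,"ty":-0.0357,"tz":-0.005,"jaw":-1},{"tx":-0.028,"ty":-0.0357,"tz":-0.005,"jaw":-1},{"tx":-0.028,"ty":-0.0357,"tz":-0.005,"jaw":-1},{"tx":-0.028,"ty":-0.0357,"tz":-0.005,"jaw":-1},{"tx":-0.028,"ty":-0.0357,"tz":-0.005,"jaw":-1},{"tx":-0.028,"ty":-0.0357,"tz":-0.005,"jaw":-1},{"tx":-0.028,"ty":-0.0357,"tz":-0.005,"jaw":-1},{"tx":-0.028,"ty":-0.0357,"tz":-0.005,"jaw":-1},{"tx":-0.028,"ty":-0.0357,"tz":-0.005,"jaw":-1}]'
python3 -m handwheel '[{"tx":-0.028,"ty":-0.0357,"jaw":-1},{"tx":-0.028,"ty":-0.0357,"jaw":-1},{"tx":-0.028,"ty":-0.0357,"jaw":-1},{"tx":-0.028,"ty":-0.0357,"jaw":-1},{"tx":-0.028,"ty":-0.0357,"jaw":-1},{"tx":-0.028,"ty":-0.0357,"jaw":-1},{"tx":-0.028,"ty":-0.0357,"jaw":-1},{"tx":-0.028,"ty":-0.0357,"jaw":-1},{"tx":-0.028,"ty":-0.0357,"jaw":-1},{"tx":-0.028,"ty":-0.0357,"jaw":-1}]'
python3 -m handwheel '[{"az":9.2,"jaw":-1},{"az":9.2,"jaw":-1},{"az":9.2,"jaw":-1},{"az":9.2,"jaw":-1},{"az":9.2,"jaw":-1},{"az":9.2,"jaw":-1},{"az":9.2,"jaw":-1},{"az":9.2,"jaw":-1},{"jaw":-1},{"jaw":-1}]'
```

```text
$[0]: bad value
$[0]: bad value
$[0]: bad value
```

```bash
python3 -m handwheel '[{"tx":-0.028,"ty":-0.0357,"tz":-0.005,"ax":0,"ay":0,"az":0,"jaw":-1},{"tx":-0.028,"ty":-0.0357,"tz":-0.005,"ax":0,"ay":0,"az":0,"jaw":-1},{"tx":-0.028,"ty":-0.0357,"tz":-0.005,"ax":0,"ay":0,"az":0,"jaw":-1},{"tx":-0.028,"ty":-0.0357,"tz":-0.005,"ax":0,"ay":0,"az":0,"jaw":-1},{"tx":-0.028,"ty":-0.0357,"tz":-0.005,"ax":0,"ay":0,"az":0,"jaw":-1},{"tx":-0.028,"ty":-0.0357,"tz":-0.005,"ax":0,"ay":0,"az":0,"jaw":-1},{"tx":-0.028,"ty":-0.0357,"tz":-0.005,"ax":0,"ay":0,"az":0,"jaw":-1},{"tx":-0.028,"ty":-0.0357,"tz":-0.005,"ax":0,"ay":0,"az":0,"jaw":-1},{"tx":-0.028,"ty":-0.0357,"tz":-0.005,"ax":0,"ay":0,"az":0,"jaw":-1},{"tx":-0.028,"ty":-0.0357,"tz":-0.005,"ax":0,"ay":0,"az":0,"jaw":-1}]'
```

```text
time: 1.35
ee_pos: [0.3223, 0.1077, 0.2465]
tcp_rot: [180.0, 0.0, 164.2]
wrist_force: [0.0, 1.3, -0.4]
opening: -0.0002
grasp_force: 0.0
```

```bash
python3 -m handwheel '[{"tx":-0.028,"ty":-0.0357,"tz":0,"ax":0,"ay":0,"az":0,"jaw":-1},{"tx":-0.028,"ty":-0.0357,"tz":0,"ax":0,"ay":0,"az":0,"jaw":-1},{"tx":-0.028,"ty":-0.0357,"tz":0,"ax":0,"ay":0,"az":0,"jaw":-1},{"tx":-0.028,"ty":-0.0357,"tz":0,"ax":0,"ay":0,"az":0,"jaw":-1},{"tx":-0.028,"ty":-0.0357,"tz":0,"ax":0,"ay":0,"az":0,"jaw":-1},{"tx":-0.028,"ty":-0.0357,"tz":0,"ax":0,"ay":0,"az":0,"jaw":-1},{"tx":-0.028,"ty":-0.0357,"tz":0,"ax":0,"ay":0,"az":0,"jaw":-1},{"tx":-0.028,"ty":-0.0357,"tz":0,"ax":0,"ay":0,"az":0,"jaw":-1},{"tx":-0.028,"ty":-0.0357,"tz":0,"ax":0,"ay":0,"az":0,"jaw":-1},{"tx":-0.028,"ty":-0.0357,"tz":0,"ax":0,"ay":0,"az":0,"jaw":-1}]'
python3 -m handwheel '[{"tx":0,"ty":0,"tz":0,"ax":0,"ay":0,"az":9.3,"jaw":-1},{"tx":0,"ty":0,"tz":0,"ax":0,"ay":0,"az":9.3,"jaw":-1},{"tx":0,"ty":0,"tz":0,"ax":0,"ay":0,"az":9.3,"jaw":-1},{"tx":0,"ty":0,"tz":0,"ax":0,"ay":0,"az":9.3,"jaw":-1},{"tx":0,"ty":0,"tz":0,"ax":0,"ay":0,"az":9.3,"jaw":-1},{"tx":0,"ty":0,"tz":0,"ax":0,"ay":0,"az":9.3,"jaw":-1},{"tx":0,"ty":0,"tz":0,"ax":0,"ay":0,"az":9.2,"jaw":-1},{"tx":0,"ty":0,"tz":0,"ax":0,"ay":0,"az":9.2,"jaw":-1},{"tx":0,"ty":0,"tz":0,"ax":0,"ay":0,"az":0,"jaw":-1},{"tx":0,"ty":0,"tz":0,"ax":0,"ay":0,"az":0,"jaw":-1}]'
python3 -m handwheel '[{"tx":0,"ty":0,"tz":0,"ax":0,"ay":6.9,"az":0,"jaw":-1},{"tx":0,"ty":0,"tz":0,"ax":0,"ay":6.9,"az":0,"jaw":-1},{"tx":0,"ty":0,"tz":0,"ax":0,"ay":6.9,"az":0,"jaw":-1},{"tx":0,"ty":0,"tz":0,"ax":0,"ay":6.9,"az":0,"jaw":-1},{"tx":0,"ty":0,"tz":0,"ax":0,"ay":6.9,"az":0,"jaw":-1},{"tx":0,"ty":0,"tz":0,"ax":0,"ay":6.9,"az":0,"jaw":-1},{"tx":0,"ty":0,"tz":0,"ax":0,"ay":6.8,"az":0,"jaw":-1},{"tx":0,"ty":0,"tz":0,"ax":0,"ay":6.8,"az":0,"jaw":-1},{"tx":0,"ty":0,"tz":0,"ax":0,"ay":0,"az":0,"jaw":-1},{"tx":0,"ty":0,"tz":0,"ax":0,"ay":0,"az":0,"jaw":-1}]'
python3 - <<'E'
from workcell import telemetry as t
from scipy.spatial.transform import Rotation as r
o=t.get_obs();print(o["q"].round(1));print(r.from_euler("xyz",o["tcp_rot"],degrees=True).as_matrix().round(3))
E
```

```text
time: 2.6
ee_pos: [0.4941, -0.3122, 0.246]
tcp_rot: [180.0, -0.0, 164.1]
wrist_force: [1.5, 0.0, 0.6]
opening: -0.0001
grasp_force: 0.0
time: 3.85
ee_pos: [0.4938, -0.3107, 0.2463]
tcp_rot: [-180.0, -0.0, 90.1]
wrist_force: [0.0, 0.2, 0.8]
opening: -0.0001
grasp_force: 0.0
time: 5.1
ee_pos: [0.4806, -0.2725, 0.1975]
tcp_rot: [176.6, -51.6, 90.5]
wrist_force: [-0.0, 1.0, 1.2]
opening: -0.0001
grasp_force: 0.0
[-48.4  40.9  39.8 130.5  34.   29.5]
[[-0.005  0.999  0.053]
 [ 0.621 -0.039  0.783]
 [ 0.784  0.037 -0.62 ]]
```

```bash
python3 -m handwheel '[{"tx":-0.012,"ty":0.006,"tz":-0.015,"ax":0,"ay":0,"az":0,"jaw":-1},{"tx":-0.012,"ty":0.006,"tz":-0.015,"ax":0,"ay":0,"az":0,"jaw":-1},{"tx":0,"ty":0,"tz":0,"ax":-4.7,"ay":-0.2,"az":3.7,"jaw":-1},{"tx":0,"ty":0,"tz":0,"ax":-4.7,"ay":-0.2,"az":3.7,"jaw":-1},{"tx":-0.03,"ty":0,"tz":0.024,"ax":0,"ay":0,"az":0,"jaw":-1},{"tx":-0.03,"ty":0,"tz":0.024,"ax":0,"ay":0,"az":0,"jaw":-1},{"tx":0,"ty":0,"tz":0,"ax":0,"ay":0,"az":0,"jaw":-1},{"tx":0,"ty":0,"tz":0,"ax":0,"ay":0,"az":0,"jaw":-1},{"tx":0,"ty":0,"tz":0,"ax":0,"ay":0,"az":0,"jaw":-1},{"tx":0,"ty":0,"tz":0,"ax":0,"ay":0,"az":0,"jaw":-1}]'
python3 - <<'E'
from workcell import telemetry as t
from scipy.spatial.transform import Rotation as r
o=t.get_obs();print(o["q"].round(1));print(r.from_euler("xyz",o["tcp_rot"],degrees=True).as_matrix().round(3))
E
```

```text
time: 6.35
ee_pos: [0.4907, -0.3011, 0.1073]
tcp_rot: [175.5, -50.9, 78.6]
wrist_force: [0.4, -0.4, -0.6]
opening: 0.0001
grasp_force: 0.0
[-52.2  36.5  24.6 113.4  39.5  38.3]
[[ 0.125  0.965  0.23 ]
 [ 0.619 -0.257  0.742]
 [ 0.776  0.049 -0.629]]
```

```bash
python3 -m handwheel '[{"tx":-0.0138,"ty":-0.0009,"tz":0.0112,"ax":0,"ay":0,"az":0,"jaw":-1},{"tx":-0.0138,"ty":-0.0009,"tz":0.0112,"ax":0,"ay":0,"az":0,"jaw":-1},{"tx":-0.0138,"ty":-0.0009,"tz":0.0112,"ax":0,"ay":0,"az":0,"jaw":-1},{"tx":-0.0138,"ty":-0.0009,"tz":0.0112,"ax":0,"ay":0,"az":0,"jaw":-1},{"tx":-0.0138,"ty":-0.0009,"tz":0.0112,"ax":0,"ay":0,"az":0,"jaw":-1},{"tx":0.0074,"ty":-0.0031,"tz":0.0089,"ax":0,"ay":0,"az":0,"jaw":-1},{"tx":0.0074,"ty":-0.0031,"tz":0.0089,"ax":0,"ay":0,"az":0,"jaw":-1},{"tx":0.0074,"ty":-0.0031,"tz":0.0089,"ax":0,"ay":0,"az":0,"jaw":-1},{"tx":0.0074,"ty":-0.0031,"tz":0.0089,"ax":0,"ay":0,"az":0,"jaw":-1},{"tx":0,"ty":0,"tz":0,"ax":0,"ay":0,"az":0,"jaw":-1}]'
python3 - <<'E'
from workcell import telemetry as t,optics
import cv2
o=t.get_obs();print(o["q"].round(1),o["ee_pos"])
c=optics.camera("side");cv2.imwrite("pics/s1.png",cv2.resize(c["color"][300:480,280:520,::-1],None,fx=3,fy=3))
E
```

```text
time: 7.6
ee_pos: [0.4902, -0.2518, 0.0177]
tcp_rot: [175.6, -50.9, 78.6]
wrist_force: [-0.1, 0.0, -0.1]
opening: -0.0003
grasp_force: 0.0
[-49.6  33.5  10.3 100.4  41.   41.1] [ 0.49017957 -0.25180428  0.01770071]
```

View pics/s1.png

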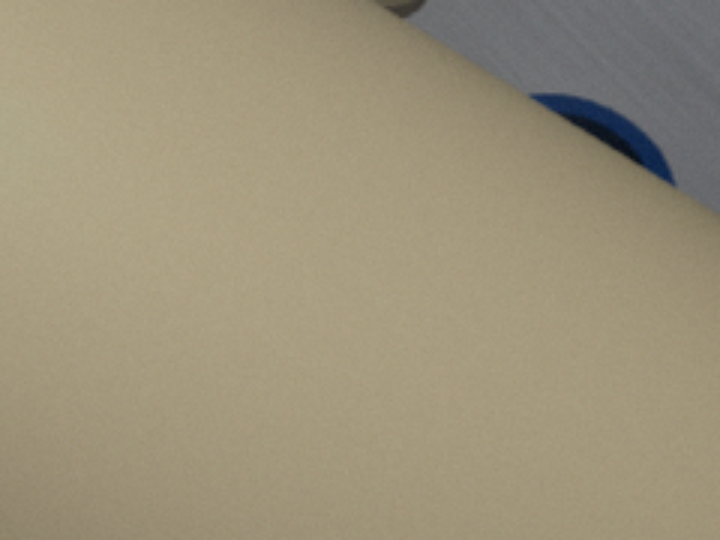

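Run:
```python
import numpy as np
from workcell import telemetry as t
from scipy.spatial.transform import Rotation as r
o=t.get_obs();R=r.from_euler("xyz",o["tcp_rot"],degrees=True).as_matrix()
C=np.array([-.030,.045]);d=np.array([.763,-.629]);d/=np.hypot(*d);up=np.array([-d[1],d[0]])
a=np.degrees(np.arctan2(-d[1],d[0]))
prev=o["ee_pos"]
for th in [0,12,25,37.5,50,62.5,75,84,92,100]:
    s=np.radians(th);u=np.array([-np.cos(s),np.sin(s)]);n=np.array([-np.sin(s),-np.cos(s)])
    P=C+.235*u+.0015*n+.022*d if th<a else C+.213*u+.0015*n
    T=P-.011*up;w=np.array([.492,*T]);print(th,w.round(3),(R.T@(w-prev)).round(4));prev=w
```

```text
0 [ 0.492 -0.255  0.021] [ 0.0012  0.0026 -0.0037]
12 [ 0.492 -0.25   0.07 ] [ 0.0409  0.0011 -0.0272]
25 [ 0.492 -0.234  0.12 ] [ 0.0495 -0.0018 -0.0195]
37.5 [ 0.492 -0.207  0.164] [ 0.0503 -0.0046 -0.0081]
50 [ 0.492 -0.175  0.199] [ 0.0466 -0.0066  0.0024]
62.5 [ 0.492 -0.137  0.225] [ 0.0439 -0.0086  0.0121]
75 [ 0.492 -0.094  0.242] [ 0.0399 -0.0102  0.0213]
84 [ 0.492 -0.061  0.248] [ 0.0252 -0.0081  0.0204]
92 [ 0.492 -0.031  0.249] [ 0.0193 -0.0076  0.0213]
100 [ 0.492 -0.001  0.247] [ 0.016  -0.0077  0.0238]
```

```bash
python3 -m handwheel '[{"tx":0.0084,"ty":0.0007,"tz":-0.0062,"ax":0,"ay":0,"az":0,"jaw":-1},{"tx":0.0084,"ty":0.0007,"tz":-0.0062,"ax":0,"ay":0,"az":0,"jaw":-1},{"tx":0.0084,"ty":0.0007,"tz":-0.0062,"ax":0,"ay":0,"az":0,"jaw":-1},{"tx":0.0084,"ty":0.0007,"tz":-0.0062,"ax":0,"ay":0,"az":0,"jaw":-1},{"tx":0.0084,"ty":0.0007,"tz":-0.0062,"ax":0,"ay":0,"az":0,"jaw":-1},{"tx":0.0099,"ty":-0.0004,"tz":-0.0039,"ax":0,"ay":0,"az":0,"jaw":-1},{"tx":0.0099,"ty":-0.0004,"tz":-0.0039,"ax":0,"ay":0,"az":0,"jaw":-1},{"tx":0.0099,"ty":-0.0004,"tz":-0.0039,"ax":0,"ay":0,"az":0,"jaw":-1},{"tx":0.0099,"ty":-0.0004,"tz":-0.0039,"ax":0,"ay":0,"az":0,"jaw":-1},{"tx":0.0099,"ty":-0.0004,"tz":-0.0039,"ax":0,"ay":0,"az":0,"jaw":-1}]'
python3 - <<'E'
from workcell import telemetry as t,optics
import cv2
print(t.get_obs()["q"].round(1))
c=optics.camera("scene");cv2.imwrite("pics/c2.png",cv2.resize(c["color"][110:310,100:380,::-1],None,fx=2.8,fy=2.8))
E
```

```text
time: 8.9
ee_pos: [0.4915, -0.2338, 0.1209]
tcp_rot: [175.6, -50.9, 78.5]
wrist_force: [-0.4, -0.4, 0.3]
opening: -0.0002
grasp_force: 0.0
[-48.4  27.8  14.  109.   41.7  42.4]
```

View pics/c2.png

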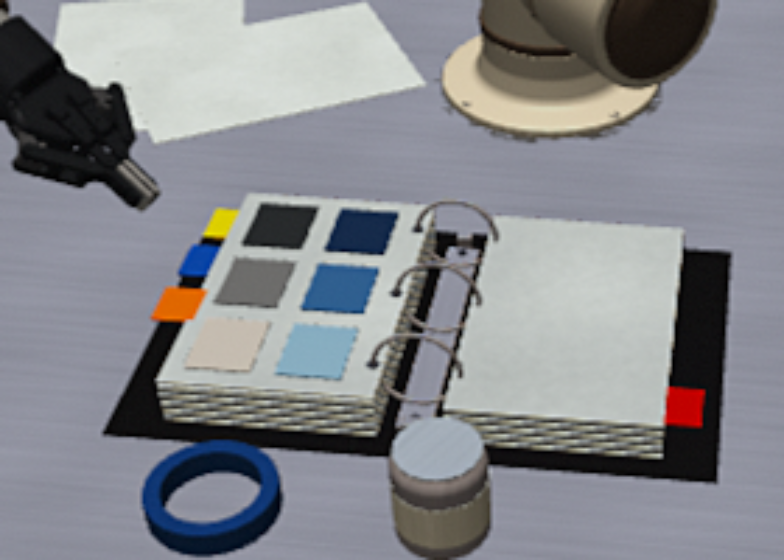

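The fingers, tip at crop (150,200), have risen without the tab: orange tab still flat at crop (180,303). Checking where the tip really is compared with the TCP.

Run:
```python
from h import *
from workcell import telemetry as t,optics
from scipy.spatial.transform import Rotation as r
o=t.get_obs();R=r.from_euler("xyz",o["tcp_rot"],degrees=True).as_matrix();p=o["ee_pos"]
c=optics.camera("scene");E=np.linalg.inv(c["extrinsics"])
def pr(w):
    x=c["K"]@(E[:3,:3]@w+E[:3,3]);return ((x[:2]/x[2]-[100,110])*2.8).round(0)
print("tcp",pr(p),p)
for a in(-.011,.011):
    for b in(-.0145,.0145):print(a,b,pr(p+R@[a,b,0]))
for z in(0,.0465):
  for y in(-.235,-.265): print("tab",y,z,pr(np.array([.493,y,z])))
m,q,a=blob(c["color"],(164,218),50);print(q,a,outline(c,m,.0465),ray(c,q,.0465))
```

```text
tcp [177. 231.] [ 0.49177824 -0.2337249   0.12225143]
-0.011 -0.0145 [182. 229.]
-0.011 0.0145 [162. 246.]
0.011 -0.0145 [193. 215.]
0.011 0.0145 [173. 233.]
tab -0.235 0 [199. 346.]
tab -0.265 0 [165. 343.]
tab -0.235 0.0465 [190. 304.]
tab -0.265 0.0465 [156. 301.]
[162.82993197 218.17006803] 147 ((494.171142578125, -247.72518920898438), (42.390541076660156, 32.785099029541016), 6.196559906005859) [ 0.493402   -0.24746967  0.0465    ]
```

Run:
```python
from h import *
from workcell import telemetry as t,optics
from scipy.spatial.transform import Rotation as r
o=t.get_obs();R=r.from_euler("xyz",o["tcp_rot"],degrees=True).as_matrix();p=o["ee_pos"]
c=optics.camera("scene");E=np.linalg.inv(c["extrinsics"])
im=cv2.resize(c["color"][110:230,100:220,::-1],None,fx=5,fy=5,interpolation=cv2.INTER_CUBIC).copy()
for b in range(0,100,10):
    x=c["K"]@(E[:3,:3]@(p-R[:,2]*b/1000)+E[:3,3]);q=((x[:2]/x[2]-[100,110])*5).astype(int)
    cv2.circle(im,tuple(map(int,q)),3,(0,0,255) if b%50 else (0,255,0),-1)
cv2.imwrite("pics/c3.png",im)
```

```text
(no output)
```

View pics/c3.png

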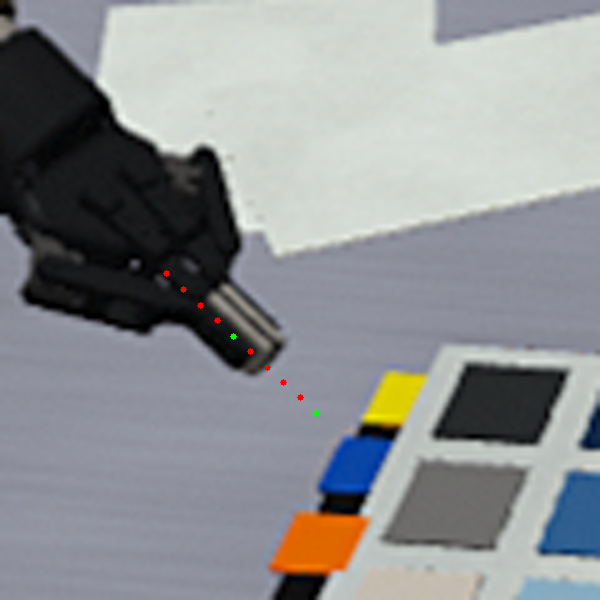

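The red/green dots (10 mm apart along the tool axis from the reported TCP at (317,413)) run along the fingers, but the finger end is at about (266,363). So the real tip seems to be 28–30 mm behind the reported TCP. I'll cross-check with the other cameras.

Run:
```python
from h import *
from workcell import telemetry as t,optics
from scipy.spatial.transform import Rotation as r
o=t.get_obs();R=r.from_euler("xyz",o["tcp_rot"],degrees=True).as_matrix();p=o["ee_pos"]
ims=[]
for n in("side","wrist"):
    c=optics.camera(n)
    E=np.linalg.inv(c["extrinsics"]) if n=="side" else np.linalg.inv(c["mount"])
    if n=="wrist": print(c["mount"].round(3).tolist())
    im=c["color"][:,:,::-1].copy()
    for b in range(0,70,10):
        w=p-R[:,2]*b/1000 if n=="side" else np.array([0,0,-b/1000])
        x=c["K"]@(E[:3,:3]@w+E[:3,3]);q=x[:2]/x[2]
        if b==0:print(n,q)
        cv2.circle(im,tuple(int(v) for v in q),2,(0,0,255) if b%50 else (0,255,0),-1)
    ims.append(im)
cv2.imwrite("pics/sw.png",cv2.resize(np.hstack(ims),(800,300),interpolation=cv2.INTER_AREA))
```

```text
side [407.12113299 403.85613431]
[[-0.0, -0.958, -0.286, 0.072], [1.0, -0.0, -0.0, 0.0], [0.0, -0.286, 0.958, -0.177], [0.0, 0.0, 0.0, 1.0]]
wrist [324.21891649 275.56108224]
```

View pics/sw.png

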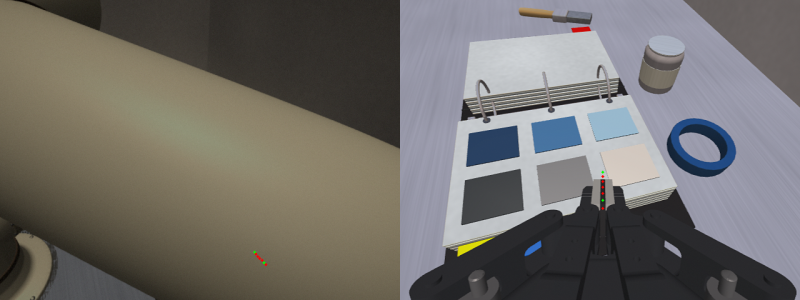

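Run:
```python
from h import *
from workcell import telemetry as t,optics
from scipy.spatial.transform import Rotation as r
o=t.get_obs();R=r.from_euler("xyz",o["tcp_rot"],degrees=True).as_matrix();T=np.eye(4);T[:3,:3]=R;T[:3,3]=o["ee_pos"]
c=optics.camera("wrist");M=np.linalg.inv(c["mount"]);c["extrinsics"]=T@c["mount"]
for k,s in dict(lb=(341,198),mb=(250,214),nv=(149,234),bk=(149,315)).items():
    m,p,a=blob(c["color"],s,25);print(k,a,p.round(0),ray(c,p,.0485).round(4))
cv2.imwrite("pics/wtip.png",cv2.resize(c["color"][230:400,230:430,::-1],None,fx=3,fy=3))
for b in range(0,45,5):
  print(b,[(lambda x:(x[:2]/x[2]).round(0).tolist())(c["K"]@(M[:3,:3]@np.array([h,0,-b/1000])+M[:3,3])) for h in(0,.011)])
```

```text
lb 2980 [339. 197.] [ 0.5402 -0.1195  0.0485]
mb 3400 [249. 214.] [ 0.4553 -0.1211  0.0485]
nv 4057 [148. 233.] [ 0.3707 -0.1225  0.0485]
bk 6423 [147. 314.] [ 0.3718 -0.1976  0.0485]
0 [[324.0, 276.0], [324.0, 257.0]]
5 [[324.0, 279.0], [324.0, 260.0]]
10 [[324.0, 283.0], [324.0, 263.0]]
15 [[324.0, 287.0], [324.0, 267.0]]
20 [[324.0, 291.0], [324.0, 270.0]]
25 [[324.0, 295.0], [324.0, 274.0]]
30 [[324.0, 300.0], [324.0, 278.0]]
35 [[324.0, 304.0], [324.0, 282.0]]
40 [[324.0, 310.0], [324.0, 287.0]]
```

View pics/wtip.png

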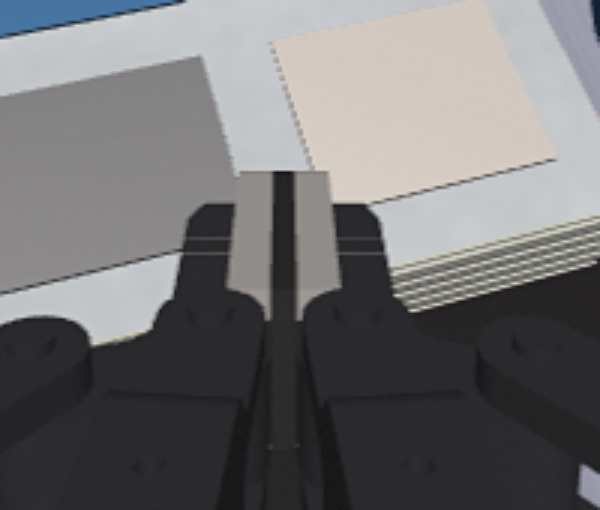

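Reported-TCP/camera consistency is fine (chips agree within 4 mm), and both views put the visible fingertip (wrist crop, row 172) about 32 mm behind the reported TCP. That is why I missed. I'll redo the insertion with that offset.

```bash
python3 -m handwheel '[{"tx":-0.0137,"ty":0.01,"tz":-0.0161,"ax":0,"ay":0,"az":0,"jaw":-1},{"tx":-0.0137,"ty":0.01,"tz":-0.0161,"ax":0,"ay":0,"az":0,"jaw":-1},{"tx":-0.0239,"ty":-0.0015,"tz":0.0193,"ax":0,"ay":0,"az":0,"jaw":-1},{"tx":-0.0239,"ty":-0.0015,"tz":0.0193,"ax":0,"ay":0,"az":0,"jaw":-1},{"tx":-0.0239,"ty":-0.0015,"tz":0.0193,"ax":0,"ay":0,"az":0,"jaw":-1},{"tx":-0.0239,"ty":-0.0015,"tz":0.0193,"ax":0,"ay":0,"az":0,"jaw":-1},{"tx":0.008,"ty":-0.0033,"tz":0.0096,"ax":0,"ay":0,"az":0,"jaw":-1},{"tx":0.008,"ty":-0.0033,"tz":0.0096,"ax":0,"ay":0,"az":0,"jaw":-1},{"tx":0.008,"ty":-0.0033,"tz":0.0096,"ax":0,"ay":0,"az":0,"jaw":-1},{"tx":0.008,"ty":-0.0033,"tz":0.0096,"ax":0,"ay":0,"az":0,"jaw":-1}]'
python3 - <<'E'
from workcell import telemetry as t,optics
import cv2
o=t.get_obs();print(o["q"].round(1),o["ee_pos"],o["wrist_force"])
c=optics.camera("scene");cv2.imwrite("pics/c4.png",cv2.resize(c["color"][160:280,100:260,::-1],None,fx=5,fy=5,interpolation=cv2.INTER_CUBIC))
E
```

```text
time: 10.45
ee_pos: [0.4999, -0.2279, -0.0031]
tcp_rot: [175.6, -50.9, 78.5]
wrist_force: [-0.7, -3.4, -1.0]
opening: 0.0003
grasp_force: 1.8
[-47.5  32.5   6.6  96.1  42.2  43.5] [ 0.49990819 -0.22794843 -0.00310401] [-0.67048479 -3.44028784 -1.030674  ]
```

View pics/c4.png

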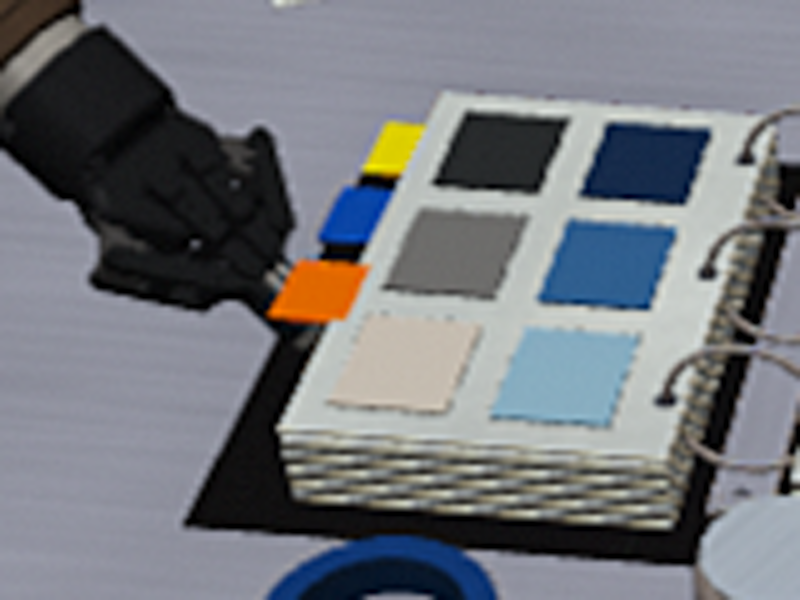

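Fingertip is now under the orange tab (crop (280,275) finger vanishing beneath the tab at (320,290)), with a light 3 N touch on the pile edge. I'll back off 8 mm, then lift.

```bash
python3 -m handwheel '[{"tx":-0.005,"ty":0.002,"tz":-0.006,"ax":0,"ay":0,"az":0,"jaw":-1},{"tx":0.0059,"ty":0.0004,"tz":-0.0048,"ax":0,"ay":0,"az":0,"jaw":-1},{"tx":0.0102,"ty":0.0003,"tz":-0.0068,"ax":0,"ay":0,"az":0,"jaw":-1},{"tx":0.0102,"ty":0.0003,"tz":-0.0068,"ax":0,"ay":0,"az":0,"jaw":-1},{"tx":0.0102,"ty":0.0003,"tz":-0.0068,"ax":0,"ay":0,"az":0,"jaw":-1},{"tx":0.0102,"ty":0.0003,"tz":-0.0068,"ax":0,"ay":0,"az":0,"jaw":-1},{"tx":0.0099,"ty":-0.0004,"tz":-0.0039,"ax":0,"ay":0,"az":0,"jaw":-1},{"tx":0.0099,"ty":-0.0004,"tz":-0.0039,"ax":0,"ay":0,"az":0,"jaw":-1},{"tx":0.0099,"ty":-0.0004,"tz":-0.0039,"ax":0,"ay":0,"az":0,"jaw":-1},{"tx":0.0099,"ty":-0.0004,"tz":-0.0039,"ax":0,"ay":0,"az":0,"jaw":-1}]'
python3 - <<'E'
from workcell import telemetry as t,optics
import cv2
o=t.get_obs();print(o["q"].round(1),o["ee_pos"],o["wrist_force"])
c=optics.camera("scene");cv2.imwrite("pics/c5.png",cv2.resize(c["color"][110:290,80:320,::-1],None,fx=3,fy=3,interpolation=cv2.INTER_CUBIC))
E
```

```text
time: 11.75
ee_pos: [0.4998, -0.2182, 0.0947]
tcp_rot: [175.7, -50.9, 78.5]
wrist_force: [0.3, 0.4, -1.1]
opening: 0.0003
grasp_force: 0.5
[-46.9  27.3  10.6 104.9  42.5  44.1] [ 0.49976615 -0.21816139  0.09465948] [ 0.29646152  0.4179358  -1.11967048]
```

View pics/c5.png

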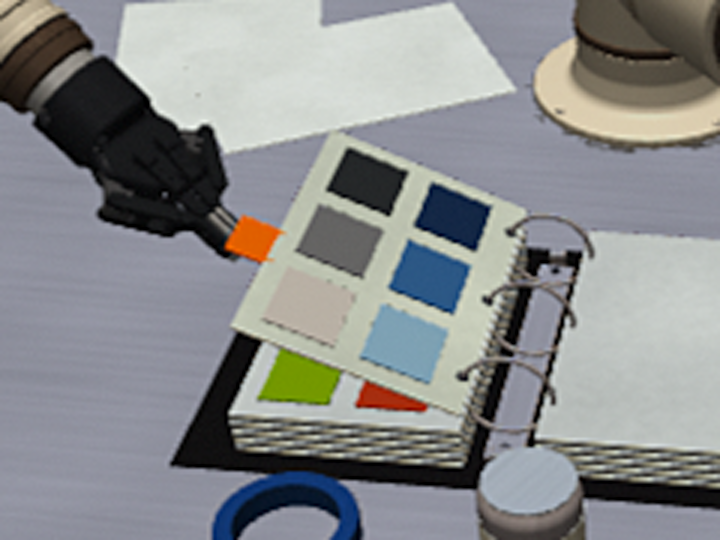

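The top panel alone is lifted by the tab (orange at crop (253,238)); the green chip shows at (300,376), with the second panel flat. Continuing the arc.

```bash
python3 -m handwheel '[{"tx":0.0099,"ty":-0.0004,"tz":-0.0039,"ax":0,"ay":0,"az":0,"jaw":-1},{"tx":0.0101,"ty":-0.0009,"tz":-0.0016,"ax":0,"ay":0,"az":0,"jaw":-1},{"tx":0.0101,"ty":-0.0009,"tz":-0.0016,"ax":0,"ay":0,"az":0,"jaw":-1},{"tx":0.0101,"ty":-0.0009,"tz":-0.0016,"ax":0,"ay":0,"az":0,"jaw":-1},{"tx":0.0101,"ty":-0.0009,"tz":-0.0016,"ax":0,"ay":0,"az":0,"jaw":-1},{"tx":0.0101,"ty":-0.0009,"tz":-0.0016,"ax":0,"ay":0,"az":0,"jaw":-1},{"tx":0.0093,"ty":-0.0013,"tz":0.0005,"ax":0,"ay":0,"az":0,"jaw":-1},{"tx":0.0093,"ty":-0.0013,"tz":0.0005,"ax":0,"ay":0,"az":0,"jaw":-1},{"tx":0.0093,"ty":-0.0013,"tz":0.0005,"ax":0,"ay":0,"az":0,"jaw":-1},{"tx":0.0093,"ty":-0.0013,"tz":0.0005,"ax":0,"ay":0,"az":0,"jaw":-1}]'
python3 -m handwheel '[{"tx":0.0093,"ty":-0.0013,"tz":0.0005,"ax":0,"ay":0,"az":0,"jaw":-1},{"tx":0.0088,"ty":-0.0017,"tz":0.0024,"ax":0,"ay":0,"az":0,"jaw":-1},{"tx":0.0088,"ty":-0.0017,"tz":0.0024,"ax":0,"ay":0,"az":0,"jaw":-1},{"tx":0.0088,"ty":-0.0017,"tz":0.0024,"ax":0,"ay":0,"az":0,"jaw":-1},{"tx":0.0088,"ty":-0.0017,"tz":0.0024,"ax":0,"ay":0,"az":0,"jaw":-1},{"tx":0.0088,"ty":-0.0017,"tz":0.0024,"ax":0,"ay":0,"az":0,"jaw":-1},{"tx":0.0066,"ty":-0.0017,"tz":0.0035,"ax":0,"ay":0,"az":0,"jaw":-1},{"tx":0.0066,"ty":-0.0017,"tz":0.0035,"ax":0,"ay":0,"az":0,"jaw":-1},{"tx":0.0066,"ty":-0.0017,"tz":0.0035,"ax":0,"ay":0,"az":0,"jaw":-1},{"tx":0.0066,"ty":-0.0017,"tz":0.0035,"ax":0,"ay":0,"az":0,"jaw":-1}]'
python3 - <<'E'
from workcell import telemetry as t,optics
import cv2
o=t.get_obs();print(o["q"].round(1),o["ee_pos"],o["wrist_force"])
c=optics.camera("scene");cv2.imwrite("pics/c6.png",cv2.resize(c["color"][60:290,80:360,::-1],None,fx=2.5,fy=2.5,interpolation=cv2.INTER_CUBIC))
E
```

```text
time: 13.05
ee_pos: [0.5, -0.1626, 0.1759]
tcp_rot: [175.7, -50.9, 78.5]
wrist_force: [-1.1, -0.5, -0.6]
opening: -0.0001
grasp_force: 0.5
time: 14.3
ee_pos: [0.5001, -0.0895, 0.2201]
tcp_rot: [175.6, -50.9, 78.5]
wrist_force: [-0.4, -0.2, -0.9]
opening: 0.0004
grasp_force: 0.3
[-37.5  10.3   4.2 107.1  46.8  55.9] [ 0.50014814 -0.08946483  0.22012576] [-0.42545974 -0.19449275 -0.86776053]
```

View pics/c6.png

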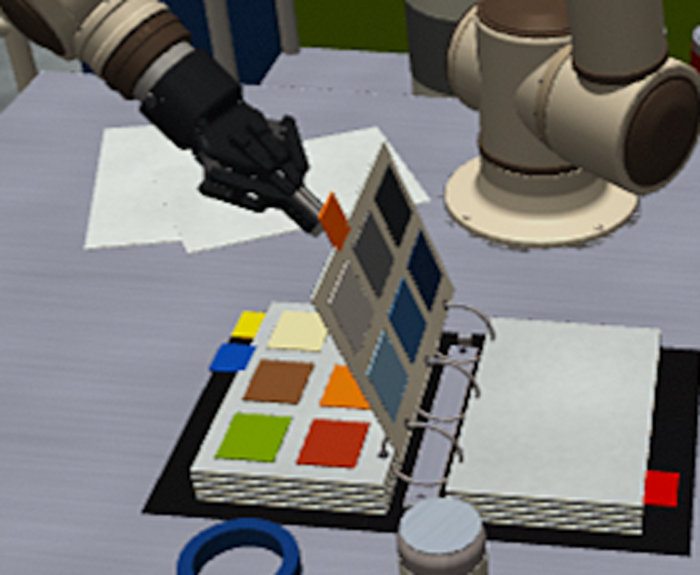

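Panel at about 70°, tip on the tab (crop (325,225)), and the second panel is flat with the green chip fully visible at (253,437). Now slowly past upright.

```bash
python3 -m handwheel '[{"tx":0.0066,"ty":-0.0017,"tz":0.0035,"ax":0,"ay":0,"az":0,"jaw":-1},{"tx":0.0066,"ty":-0.0017,"tz":0.0035,"ax":0,"ay":0,"az":0,"jaw":-1},{"tx":0.0042,"ty":-0.0014,"tz":0.0034,"ax":0,"ay":0,"az":0,"jaw":-1},{"tx":0.0042,"ty":-0.0014,"tz":0.0034,"ax":0,"ay":0,"az":0,"jaw":-1},{"tx":0.0042,"ty":-0.0014,"tz":0.0034,"ax":0,"ay":0,"az":0,"jaw":-1},{"tx":0.0042,"ty":-0.0014,"tz":0.0034,"ax":0,"ay":0,"az":0,"jaw":-1},{"tx":0.0042,"ty":-0.0014,"tz":0.0034,"ax":0,"ay":0,"az":0,"jaw":-1},{"tx":0.0042,"ty":-0.0014,"tz":0.0034,"ax":0,"ay":0,"az":0,"jaw":-1},{"tx":0.0032,"ty":-0.0013,"tz":0.0035,"ax":0,"ay":0,"az":0,"jaw":-1},{"tx":0.0032,"ty":-0.0013,"tz":0.0035,"ax":0,"ay":0,"az":0,"jaw":-1}]'
python3 -m handwheel '[{"tx":0.0032,"ty":-0.0013,"tz":0.0035,"ax":0,"ay":0,"az":0,"jaw":-1},{"tx":0.0032,"ty":-0.0013,"tz":0.0035,"ax":0,"ay":0,"az":0,"jaw":-1},{"tx":0.0032,"ty":-0.0013,"tz":0.0035,"ax":0,"ay":0,"az":0,"jaw":-1},{"tx":0.0032,"ty":-0.0013,"tz":0.0035,"ax":0,"ay":0,"az":0,"jaw":-1},{"tx":0.0027,"ty":-0.0013,"tz":0.004,"ax":0,"ay":0,"az":0,"jaw":-1},{"tx":0.0027,"ty":-0.0013,"tz":0.004,"ax":0,"ay":0,"az":0,"jaw":-1},{"tx":0.0027,"ty":-0.0013,"tz":0.004,"ax":0,"ay":0,"az":0,"jaw":-1},{"tx":0.0027,"ty":-0.0013,"tz":0.004,"ax":0,"ay":0,"az":0,"jaw":-1},{"tx":0,"ty":0,"tz":0,"ax":0,"ay":0,"az":0,"jaw":-1},{"tx":0,"ty":0,"tz":0,"ax":0,"ay":0,"az":0,"jaw":-1}]'
cat >> h.py <<'E'
def look():
    from workcell import optics
    for n in("scene","side"):
        c=optics.camera(n);h=cv2.cvtColor(c["color"],cv2.COLOR_RGB2HSV);cv2.imwrite("pics/last_%s.png"%n,c["color"][:,:,::-1])
        for k,lo,hi in(("orange",(8,190,120),(16,255,255)),("red",(0,180,120),(4,255,255)),("green",(35,150,80),(48,255,255)),("blueTab",(109,215,120),(115,255,255))):
            m=cv2.inRange(h,lo,hi);N,_,s,ce=cv2.connectedComponentsWithStats(m)
            print(n,k,[(int(s[i,4]),ce[i].round(1).tolist()) for i in range(1,N) if s[i,4]>40])
E
python3 -c "
from h import *;look()"
```

```text
time: 15.6
ee_pos: [0.4998, -0.0327, 0.2325]
tcp_rot: [175.6, -50.9, 78.5]
wrist_force: [0.2, -0.8, 0.4]
opening: 0.0
grasp_force: 0.1
time: 16.85
ee_pos: [0.4996, 0.0065, 0.2314]
tcp_rot: [175.6, -50.9, 78.5]
wrist_force: [0.3, 0.8, -0.2]
opening: -0.0
grasp_force: 0.0
scene orange [(346, [221.4, 214.7])]
scene red [(174, [344.1, 254.9])]
scene green [(411, [181.0, 234.7])]
scene blueTab [(915, [270.3, 33.5]), (99, [172.8, 202.6])]
side orange [(1069, [333.7, 378.0])]
side red []
side green [(1556, [410.7, 396.6])]
side blueTab []
```

```bash
python3 -m handwheel '[{"tx":0,"ty":0,"tz":0,"ax":0,"ay":0,"az":0,"jaw":-1},{"tx":0,"ty":0,"tz":0,"ax":0,"ay":0,"az":0,"jaw":-1},{"tx":0,"ty":0,"tz":0,"ax":0,"ay":0,"az":0,"jaw":-1},{"tx":0,"ty":0,"tz":0,"ax":0,"ay":0,"az":0,"jaw":-1},{"tx":0,"ty":0,"tz":0,"ax":0,"ay":0,"az":0,"jaw":-1},{"tx":0,"ty":0,"tz":0,"ax":0,"ay":0,"az":0,"jaw":-1},{"tx":0,"ty":0,"tz":0,"ax":0,"ay":0,"az":0,"jaw":-1},{"tx":0,"ty":0,"tz":0,"ax":0,"ay":0,"az":0,"jaw":-1},{"tx":0,"ty":0,"tz":0,"ax":0,"ay":0,"az":0,"jaw":-1},{"tx":0,"ty":0,"tz":0,"ax":0,"ay":0,"az":0,"jaw":-1}]'
python3 -c "
from h import *;look()
from workcell import optics
for n,p in(('scene',(181,234.7)),('side',(410.7,396.6))):print(ray(optics.camera(n),p,.043))"
```

```text
time: 18.2
ee_pos: [0.4996, 0.0065, 0.2314]
tcp_rot: [175.6, -50.9, 78.5]
wrist_force: [-0.7, 0.7, 0.0]
opening: 0.0002
grasp_force: 0.0
scene orange [(97, [311.0, 168.6]), (346, [221.4, 214.7])]
scene red [(173, [344.1, 254.8])]
scene green [(411, [181.0, 234.7])]
scene blueTab [(944, [270.2, 33.5]), (106, [172.7, 202.6])]
side orange [(497, [288.2, 198.3]), (1062, [334.0, 378.8])]
side red []
side green [(1557, [410.6, 396.6])]
side blueTab []
[ 0.54339986 -0.18832308  0.043     ]
[ 0.54074715 -0.19262734  0.043     ]
```

The orange tab is now past upright and sinking to the left, at scene (311,169). The green chip is measured at (0.542, -0.190), which agrees with the binder layout. Moving above it.

```bash
python3 -m handwheel '[{"tx":-0.0205,"ty":0.0085,"tz":-0.0029,"ax":0,"ay":0,"az":0,"jaw":-1},{"tx":-0.0205,"ty":0.0085,"tz":-0.0029,"ax":0,"ay":0,"az":0,"jaw":-1},{"tx":-0.0205,"ty":0.0085,"tz":-0.0029,"ax":0,"ay":0,"az":0,"jaw":-1},{"tx":-0.0205,"ty":0.0085,"tz":-0.0029,"ax":0,"ay":0,"az":0,"jaw":-1},{"tx":-0.0205,"ty":0.0085,"tz":-0.0029,"ax":0,"ay":0,"az":0,"jaw":-1},{"tx":-0.0205,"ty":0.0085,"tz":-0.0029,"ax":0,"ay":0,"az":0,"jaw":-1},{"tx":-0.0205,"ty":0.0085,"tz":-0.0029,"ax":0,"ay":0,"az":0,"jaw":-1},{"tx":-0.0205,"ty":0.0085,"tz":-0.0029,"ax":0,"ay":0,"az":0,"jaw":-1},{"tx":-0.0205,"ty":0.0085,"tz":-0.0029,"ax":0,"ay":0,"az":0,"jaw":-1},{"tx":-0.0205,"ty":0.0085,"tz":-0.0029,"ax":0,"ay":0,"az":0,"jaw":-1}]'
python3 -c "
from h import *;look()
from workcell import optics,telemetry as t
for n,p in(('scene',(181,234.7)),):pass
print(t.get_obs()['q'].round(1))"
```

```text
time: 19.65
ee_pos: [0.5494, -0.1641, 0.094]
tcp_rot: [175.6, -50.9, 78.5]
wrist_force: [0.2, -0.6, -0.2]
opening: 0.0001
grasp_force: 0.0
scene orange [(346, [221.4, 214.7]), (186, [345.0, 231.7])]
scene red [(175, [344.1, 254.9])]
scene green [(411, [181.0, 234.7])]
scene blueTab [(569, [259.6, 34.2])]
side orange [(1333, [332.4, 378.1])]
side red []
side green [(449, [402.7, 405.7])]
side blueTab []
[-40.2  25.3   8.3  99.   45.7  52.4]
```

```bash
python3 -m handwheel '[{"tx":-0.0093,"ty":-0.0006,"tz":0.0075,"ax":0,"ay":0,"az":0,"jaw":-1},{"tx":-0.0093,"ty":-0.0006,"tz":0.0075,"ax":0,"ay":0,"az":0,"jaw":-1},{"tx":-0.0093,"ty":-0.0006,"tz":0.0075,"ax":0,"ay":0,"az":0,"jaw":-1},{"tx":-0.0093,"ty":-0.0006,"tz":0.0075,"ax":0,"ay":0,"az":0,"jaw":-1},{"tx":-0.0008,"ty":0,"tz":0.0006,"ax":0,"ay":0,"az":0,"jaw":-1},{"tx":-0.0008,"ty":0,"tz":0.0006,"ax":0,"ay":0,"az":0,"jaw":-1},{"tx":-0.0008,"ty":0,"tz":0.0006,"ax":0,"ay":0,"az":0,"jaw":-1},{"tx":-0.0008,"ty":0,"tz":0.0006,"ax":0,"ay":0,"az":0,"jaw":-1},{"tx":0,"ty":0,"tz":0,"ax":0,"ay":0,"az":0,"jaw":-1},{"tx":0,"ty":0,"tz":0,"ax":0,"ay":0,"az":0,"jaw":-1}]'
python3 - <<'E'
from h import *
look()
from workcell import optics,telemetry as t
c=optics.camera("scene");print(ray(c,(345,231.7),.044))
o=t.get_obs();print(o["wrist_force"].round(1))
# visible tip column/row check: dark/metal pixels near the green chip
E=np.linalg.inv(c["extrinsics"]);x=c["K"]@(E[:3,:3]@(o["ee_pos"]+[-.0074,-.0261,.0078])+E[:3,3]);print("lower corner px",x[:2]/x[2])
E
```

```text
time: 21.0
ee_pos: [0.5493, -0.1637, 0.0428]
tcp_rot: [175.6, -50.9, 78.5]
wrist_force: [-0.0, 1.0, 0.1]
opening: -0.0002
grasp_force: 0.0
scene orange [(346, [221.4, 214.7]), (187, [345.0, 231.8])]
scene red [(175, [344.1, 254.9])]
scene green [(386, [181.3, 235.2])]
scene blueTab [(508, [257.9, 34.3]), (42, [176.9, 202.1])]
side orange [(588, [325.6, 385.7])]
side red []
side green []
side blueTab []
[0.48500132 0.18829005 0.044     ]
[-0.2  0.3 -0. ]
lower corner px [180.08616528 231.7146838 ]
```

The panel is flat on the left: its tab is at (0.485, 0.188) and static. Feeling down for the chip in 1 mm rows.

```bash
python3 -m handwheel '[{"tx":-0.0008,"ty":0,"tz":0.0006,"ax":0,"ay":0,"az":0,"jaw":-1},{"tx":-0.0008,"ty":0,"tz":0.0006,"ax":0,"ay":0,"az":0,"jaw":-1},{"tx":-0.0008,"ty":0,"tz":0.0006,"ax":0,"ay":0,"az":0,"jaw":-1},{"tx":-0.0008,"ty":0,"tz":0.0006,"ax":0,"ay":0,"az":0,"jaw":-1},{"tx":-0.0008,"ty":0,"tz":0.0006,"ax":0,"ay":0,"az":0,"jaw":-1},{"tx":0,"ty":0,"tz":0,"ax":0,"ay":0,"az":0,"jaw":-1},{"tx":0,"ty":0,"tz":0,"ax":0,"ay":0,"az":0,"jaw":-1},{"tx":0,"ty":0,"tz":0,"ax":0,"ay":0,"az":0,"jaw":-1},{"tx":0,"ty":0,"tz":0,"ax":0,"ay":0,"az":0,"jaw":-1},{"tx":0,"ty":0,"tz":0,"ax":0,"ay":0,"az":0,"jaw":-1}]'
```

```text
time: 22.4
ee_pos: [0.5494, -0.164, 0.0377]
tcp_rot: [175.6, -50.9, 78.5]
wrist_force: [-0.4, -0.4, 0.5]
opening: 0.0002
grasp_force: 0.0
```

```bash
python3 -m handwheel '[{"tx":-0.0008,"ty":0,"tz":0.0006,"ax":0,"ay":0,"az":0,"jaw":-1},{"tx":0,"ty":0,"tz":0,"ax":0,"ay":0,"az":0,"jaw":-1},{"tx":-0.0008,"ty":0,"tz":0.0006,"ax":0,"ay":0,"az":0,"jaw":-1},{"tx":0,"ty":0,"tz":0,"ax":0,"ay":0,"az":0,"jaw":-1},{"tx":-0.0008,"ty":0,"tz":0.0006,"ax":0,"ay":0,"az":0,"jaw":-1},{"tx":0,"ty":0,"tz":0,"ax":0,"ay":0,"az":0,"jaw":-1},{"tx":0,"ty":0,"tz":0,"ax":0,"ay":0,"az":0,"jaw":-1},{"tx":0,"ty":0,"tz":0,"ax":0,"ay":0,"az":0,"jaw":-1},{"tx":0,"ty":0,"tz":0,"ax":0,"ay":0,"az":0,"jaw":-1},{"tx":0,"ty":0,"tz":0,"ax":0,"ay":0,"az":0,"jaw":-1}]'
```

```text
time: 23.65
ee_pos: [0.5495, -0.1641, 0.0347]
tcp_rot: [175.6, -50.9, 78.5]
wrist_force: [-0.1, -0.1, -0.1]
opening: -0.0003
grasp_force: 0.0
```

```bash
python3 -m handwheel '[{"tx":-0.0008,"ty":0,"tz":0.0006,"ax":0,"ay":0,"az":0,"jaw":-1},{"tx":0,"ty":0,"tz":0,"ax":0,"ay":0,"az":0,"jaw":-1},{"tx":-0.0008,"ty":0,"tz":0.0006,"ax":0,"ay":0,"az":0,"jaw":-1},{"tx":0,"ty":0,"tz":0,"ax":0,"ay":0,"az":0,"jaw":-1},{"tx":-0.0008,"ty":0,"tz":0.0006,"ax":0,"ay":0,"az":0,"jaw":-1},{"tx":0,"ty":0,"tz":0,"ax":0,"ay":0,"az":0,"jaw":-1},{"tx":0,"ty":0,"tz":0,"ax":0,"ay":0,"az":0,"jaw":-1},{"tx":0,"ty":0,"tz":0,"ax":0,"ay":0,"az":0,"jaw":-1},{"tx":0,"ty":0,"tz":0,"ax":0,"ay":0,"az":0,"jaw":-1},{"tx":0,"ty":0,"tz":0,"ax":0,"ay":0,"az":0,"jaw":-1}]'
```

```text
time: 24.9
ee_pos: [0.5496, -0.1642, 0.0317]
tcp_rot: [175.6, -50.9, 78.5]
wrist_force: [0.1, -0.4, 0.2]
opening: -0.0001
grasp_force: 0.0
```

```bash
python3 -m handwheel '[{"tx":-0.0008,"ty":0,"tz":0.0006,"ax":0,"ay":0,"az":0,"jaw":-1},{"tx":0,"ty":0,"tz":0,"ax":0,"ay":0,"az":0,"jaw":-1},{"tx":-0.0008,"ty":0,"tz":0.0006,"ax":0,"ay":0,"az":0,"jaw":-1},{"tx":0,"ty":0,"tz":0,"ax":0,"ay":0,"az":0,"jaw":-1},{"tx":-0.0008,"ty":0,"tz":0.0006,"ax":0,"ay":0,"az":0,"jaw":-1},{"tx":0,"ty":0,"tz":0,"ax":0,"ay":0,"az":0,"jaw":-1},{"tx":0,"ty":0,"tz":0,"ax":0,"ay":0,"az":0,"jaw":-1},{"tx":0,"ty":0,"tz":0,"ax":0,"ay":0,"az":0,"jaw":-1},{"tx":0,"ty":0,"tz":0,"ax":0,"ay":0,"az":0,"jaw":-1},{"tx":0,"ty":0,"tz":0,"ax":0,"ay":0,"az":0,"jaw":-1}]'
```

```text
time: 26.15
ee_pos: [0.5497, -0.1644, 0.0288]
tcp_rot: [175.6, -50.9, 78.5]
wrist_force: [-0.3, 0.2, -0.6]
opening: -0.0003
grasp_force: 0.0
```

Run:
```python
from h import *
from workcell import optics
c=optics.camera("scene");h=cv2.cvtColor(c["color"],cv2.COLOR_RGB2HSV);g=cv2.inRange(h,(35,120,50),(50,255,255))[215:250,155:205];v=h[215:250,155:205,2]
for i in range(35):print(215+i,"".join("G" if g[i,j] else ("#" if v[i,j]<90 else ("+" if v[i,j]<160 else ".")) for j in range(50)))
for w in[(.542,-.190,.043),(.542,-.164,.043),(.542,-.216,.043)]:
    E=np.linalg.inv(c["extrinsics"]);x=c["K"]@(E[:3,:3]@np.array(w)+E[:3,3]);print(w,(x[:2]/x[2]).round(1))
```

```text
215 ###################.....+++++++++++++++++++++++...
216 ###################+...+++++++++++++++++++++++....
217 ##################++#..+++++++++++++++++++++++....
218 ##################++##++++++++++++++++++++++++....
219 ###############+++#++##+++++++++++++++++++++++....
220 ###############++++#+++##++++#+++##++++++++++.....
221 ################++++#+++#+..........++++++#++.....
222 #################++++#+++#+.......................
223 ###################+++#+++#+......................
224 ####################+++#+++#+.....................
225 #####################+++#++++.....................
226 ######################+++##++GGGGG+...............
227 ##########+.+##########+++##+GGGGGGGGGGGG+........
228 ##########+..+##########+++##+GGGGGGGGGGG.........
229 ##########....+##########++##GGGGGGGGGGGG.........
230 #########+.....+############GGGGGGGGGGGG+........+
231 #########.......G##########GGGGGGGGGGGGG..........
232 ########+.......GG########GGGGGGGGGGGGGG..........
233 ########.......GGGGG#####GGGGGGGGGGGGGG+..........
234 #######+.......GGGGGGGG#GGGGGGGGGGGGGGG...........

[... 234 characters left out ...]
...GGGGGGGGGGGGGGGGGGGGGGGG.............
240 #####.......GGGGGGGGGGGGGGGGGGGGGGGG+........+....
241 ####+.......GGGGGGGGGGGGGGGGGGGGGGGG..............
242 ####.......GGGGGGGGGGGGGGGGGGGGGGGG...............
243 ###+.......++++GGGGGGGGGGGGGGGGGGGG+..............
244 ###....................+++++GGGGGG+...............
245 ##+........................................+++++++
246 ##................................................
247 #.................................................
248 #+++++++..........................................
249 #####++++++++++++++++.............................
(0.542, -0.19, 0.043) [180.5 234.3]
(0.542, -0.164, 0.043) [191.4 235.2]
(0.542, -0.216, 0.043) [169.5 233.3]
```

```bash
python3 -m handwheel '[{"tx":0.0031,"ty":-0.0013,"tz":0.0037,"ax":0,"ay":0,"az":0,"jaw":-1},{"tx":-0.0008,"ty":0,"tz":0.0006,"ax":0,"ay":0,"az":0,"jaw":-1},{"tx":0,"ty":0,"tz":0,"ax":0,"ay":0,"az":0,"jaw":-1},{"tx":-0.0008,"ty":0,"tz":0.0006,"ax":0,"ay":0,"az":0,"jaw":-1},{"tx":0,"ty":0,"tz":0,"ax":0,"ay":0,"az":0,"jaw":-1},{"tx":-0.0008,"ty":0,"tz":0.0006,"ax":0,"ay":0,"az":0,"jaw":-1},{"tx":0,"ty":0,"tz":0,"ax":0,"ay":0,"az":0,"jaw":-1},{"tx":0,"ty":0,"tz":0,"ax":0,"ay":0,"az":0,"jaw":-1},{"tx":0,"ty":0,"tz":0,"ax":0,"ay":0,"az":0,"jaw":-1},{"tx":0,"ty":0,"tz":0,"ax":0,"ay":0,"az":0,"jaw":-1}]'
```

```text
time: 27.45
ee_pos: [0.55, -0.1592, 0.0275]
tcp_rot: [175.6, -51.0, 78.5]
wrist_force: [-5.4, 1.7, 12.5]
opening: -0.0001
grasp_force: 6.4
```

Contact on the green chip, 12 N upwards. Taking the hand straight up and away.

```bash
python3 -m handwheel '[{"tx":0.0078,"ty":0.0005,"tz":-0.0063,"ax":0,"ay":0,"az":0,"jaw":-1},{"tx":0.0116,"ty":0.0007,"tz":-0.0094,"ax":0,"ay":0,"az":0,"jaw":-1},{"tx":0.0116,"ty":0.0007,"tz":-0.0094,"ax":0,"ay":0,"az":0,"jaw":-1},{"tx":0.0116,"ty":0.0007,"tz":-0.0094,"ax":0,"ay":0,"az":0,"jaw":-1},{"tx":0.0116,"ty":0.0007,"tz":-0.0094,"ax":0,"ay":0,"az":0,"jaw":-1},{"tx":0.0116,"ty":0.0007,"tz":-0.0094,"ax":0,"ay":0,"az":0,"jaw":-1},{"tx":0.0116,"ty":0.0007,"tz":-0.0094,"ax":0,"ay":0,"az":0,"jaw":-1},{"tx":0.0116,"ty":0.0007,"tz":-0.0094,"ax":0,"ay":0,"az":0,"jaw":-1},{"tx":0,"ty":0,"tz":0,"ax":0,"ay":0,"az":0,"jaw":-1},{"tx":0,"ty":0,"tz":0,"ax":0,"ay":0,"az":0,"jaw":-1}]'
python3 -c "
from h import *;look()
from workcell import telemetry as t
o=t.get_obs();print(o['wrist_force'],o['qd'].round(1))
a=cv2.imread('pics/scene0.png');b=cv2.imread('pics/last_scene.png');d=np.abs(a.astype(int)-b).max(2)
for k,(u,v,w,h) in dict(tin=(236,258,42,52),tape=(148,264,56,46),brush=(380,225,50,65)).items():print(k,(d[v:v+h,u:u+w]>40).sum())"
```

```text
time: 28.7
ee_pos: [0.5496, -0.1595, 0.14]
tcp_rot: [175.7, -50.9, 78.5]
wrist_force: [-0.4, 0.7, 0.5]
opening: -0.0001
grasp_force: 0.0
scene orange [(346, [221.4, 214.7]), (186, [345.0, 231.7])]
scene red [(175, [344.1, 254.9])]
scene green [(411, [181.0, 234.7])]
scene blueTab [(612, [261.7, 34.2]), (103, [172.6, 202.5])]
side orange [(1132, [333.5, 378.5])]
side red []
side green [(1565, [410.6, 396.5])]
side blueTab []
[ 0.56471729  0.32269567 -0.70150606] [-0.1 -0.   0.   0.2 -0.1  0. ]
tin 0
tape 0
brush 0
```

```bash
python3 -c "
from workcell import workorder;print(workorder.job_done())"
```

```text
the job is handed in; nothing more can be done
None
```

I turned the top panel over onto the left pile, touched the lime-green chip (about 12 N at the wrist), took the hand clear and handed the job in at about 29 s. Camera checks showed the second panel still flat and the tin, tape and brush unmoved; a first lift missed the tab without contact because the real fingertip sits 30–40 mm behind the reported TCP.

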